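Pack up the stand so the wheel rail lies level

TASK

Stack two of the three coloured packers, lying flat and centred one on the other, on the seat of the support stand; choose the two that together come nearest to the height of the conveyor's ledge above the seat. Then lay the skate-wheel rail, wheels up, straight in line with the conveyor with one end on the ledge and the other across the packers, so that it bridges the gap and lies level. Leave the carton, the bottle and the tray of bars where they are.

Things in the scene. Friction and masses are not known exactly. Their poses are not given: they have to be found in the camera images.
- seat (a point): Centre of the flat top of the low green-topped support stand, fixed to the bench. The seat plate is 120 (x) x 90 mm (y) and 12 mm thick, its top about 32 to 40 mm above the bench. The conveyor's ledge lies to its +y side, in line: seat and ledge have the same yaw.
- ledge (a point): Point on top of the aluminium ledge at the end of the green roller conveyor (fixed), on its centre line; y points along the conveyor, away from the stand. Ledge 120 mm wide (x); it runs from y = -30 to an end plate at y = +60 mm that stands 33 mm above it. It is 47 to 73 mm higher than the seat and 200 to 215 mm (level distance) from the seat centre; both vary.
- red_center (a point): Red plastic horseshoe packer, a flat block 100 long (its x) x 50 wide (its y) x 20 mm thick (its z), with a 14 mm wide slot 50 mm deep from its +x end; lies flat on the bench. The point is its centre, half-way up (10 mm above its underside).
- blue_center (a point): Blue plastic horseshoe packer, a flat block 100 long (its x) x 50 wide (its y) x 30 mm thick (its z), with a 14 mm wide slot 50 mm deep from its +x end; lies flat on the bench. The point is its centre, half-way up (15 mm above its underside).
- yellow_center (a point): Yellow plastic horseshoe packer, a flat block 100 long (its x) x 50 wide (its y) x 40 mm thick (its z), with a 14 mm wide slot 50 mm deep from its +x end; lies flat on the bench. The point is its centre, half-way up (20 mm above its underside).
- rail_center (a point): Skate-wheel rail: aluminium channel 280 long (its x) x 50 wide (its y) x 27 mm high (its z), with a row of eight black wheels between its side walls that stand 3 mm above it; flat underside, both ends alike, about 0.55 kg; lies wheels up on the bench. The point is the centre of the channel, 13.5 mm above its underside.
- carton_center (a point): Bystander: closed cardboard carton 150 x 200 x 110 mm; the point is its centre.
- bottle_center (a point): Bystander: clear bottle with white cap and blue label, 64 mm across, 190 mm tall, upright; the point is half-way up.
- tray_center (a point): Bystander: open cardboard tray 110 x 180 x 50 mm filled with orange-wrapped bars; the point is its centre, 25 mm up.
Not all that is in view belongs to the job. Of the things shaped like the part that bears yellow_center, the yellow one is meant.

How it is judged:
By the outcome, as a careful person would: the job done as asked, in the order asked, and still so for the second after the job is handed in, with the robot touching nothing.
It also fails if it takes over 61 s, if anything falls off the work surface, if the arm or the gripper's body presses on something with over 40 N, if the wrist force passes 120 N, or if a joint passes its speed limit or range.

ROBOT

A 6-joint arm with a two-finger parallel gripper is mounted at the origin on the work surface. World frame = base frame: x ahead of the robot, y to its left, z up, the work surface at z = 0. Lengths are in m, angles in rad, forces in N, time in s.
With the tool pointing down it reaches from about 0.325 to 0.925 m from the base axis. Payload 3.1 kg.
Tool frame: the origin (TCP) lies on the centre line of the jaws, within the pads' length; the fingertips stand 11 mm ahead of it and the grasp point (between the pads) lies 8 mm behind it; z points along the fingers, y is the direction in which the jaws open and shut (so a half turn about z gives the same grasp; the last joint's range is limited). The gripper opens to 85 mm and grips with 20 to 120 N. Pads are 22 mm wide; open, the fingers measure 114 mm over their backs; the gripper's body (76 mm by 85 mm) begins 54 mm behind the grasp point. The pads swing forward as they close: fully open they stand 13 mm farther back than shut.
Start: joints at [-1.437, 0.217, 1.613, -0, 1.311, -0.112], TCP at [0.152, -0.606, 0.242] pointing down, gripper open.
Joint ranges: [-2.75, 2.75], [-0.78, 2.1], [0.31, 2.55], [-1.13, 4.27], [0.13, 2.63], [-2.58, 2.58]. Speed limits (rad/s): [2.79, 2.79, 3.14, 3.14, 3.14, 3.14].

INTERFACE

Orientations are given as a unit quaternion [w, x, y, z].
In Python, from plant import manip gives the robot as it stands.
- The arm moves only by the tool servo_tool, never from a script. Its argument "moves" is one flat list of numbers, 5 for each row, row after row: the shift along the tool's x, y, z in mm, then the turn about the tool's z in rad, then the finger opening in mm, from 0 to 85.4. In form: [x, y, z, turn, fingers, x, y, z, turn, fingers, ...]. A call has 1 to 20 rows; each row is the pose to reach, as a shift and turn from the pose commanded when the call began, along the tool's axes at that moment; what a row does not reach only later rows make up. A row lasts 1/12 s, in which the tool goes at most 41.7 mm and 7.16 degrees, less where a joint would pass 70% of its speed; a pose out of reach is approached as far as the arm can. A call with a gripper value outside its range is refused whole. The fingers move at their own pace and stop on an object; "squeeze" is the grip in N (left out, the last holds). Time passes only in rows, so rows that repeat a pose let the fingers close. It gives the time, the measured TCP pose, the force and the opening at its end, in the units of the state.
- manip.observe(): the state, without advancing time (a new reading comes with each control period).
- manip.read_camera(name): name is "side" or "top" or "wrist"; returns a dict with "img" (480x640x3 uint8, red, green, blue), "K" (3x3 intrinsics, pixels), "position" and "rotation" of the camera in the world. Camera axes: x right, y up, looking along -z (the intrinsics and any distortion apply to the point x, -y, -z); pixel columns grow to the right and rows downward; lengths in m; the calibration is good to about 2 mm. A picture is of the moment at which its call begins. There is no depth.
- manip.close_job(): hands the job in, once; it reports no verdict.
The state is a dict: "time_s": time; "joint_pos": joint angles; "qvel": joint speeds; "joint_efforts": joint torques, N m; "tool_pos": TCP position; "eef_rot": TCP orientation; "wrist_force": force on the tool from outside, world axes, zero at the start; "moment": the same for the moment, N m; "finger_gap": finger opening in m.
Only numpy, scipy, OpenCV 4.12 (cv2) and the standard library are available. Lean on these libraries where they do the work, as an engineer would, in place of code of your own. Each camera call takes 0.05 s, during which the arm holds its last target.

## Working session

There is one attempt and no reset: what is moved stays moved. The work goes in short steps, Python scripts to look and compute and a tool call to move; the robot and the scene stay as the last step left them, time stands still between calls to the robot, and variables do not carry over. Pictures are saved under pics/ and viewed, and the job is handed in when it is done.

Besides the shell and the picture viewer there is one more tool, called after "Call:" as name(argument=value, ...) on one line, values as JSON. servo_tool: Moves the arm, as the interface text tells. Its arguments: {"type":"object","properties":{"moves":{"type":"array","items":{"type":"number"}},"squeeze":{"type":"number"}},"required":["moves"]}

```bash
ls; mkdir -p pics
python3 - <<'E'
from plant import manip
import cv2,pickle
s=manip.observe();print(s)
d={}
for n in ["side","top","wrist"]:
    c=manip.read_camera(n);d[n]=c
    cv2.imwrite(f"pics/{n}0.png",c["img"][:,:,::-1]);print(n,c["K"],c["position"],c["rotation"],[k for k in c])
pickle.dump(d,open("c0.pkl","wb"))
E
```

```text
pics
{'time_s': 0.0, 'joint_pos': array([-1.43719574e+00,  2.17756821e-01,  1.61493207e+00, -9.27699273e-08,
        1.31130368e+00, -1.12174194e-01]), 'qvel': array([ 0.00160105,  0.00031456, -0.00064846,  0.00023039, -0.00053542,
       -0.00205759]), 'joint_efforts': array([ 8.40606049e-05, -3.96845233e+01, -3.03849435e+01, -1.20802174e-04,
        9.70301160e-03, -2.69423033e-06]), 'tool_pos': array([ 0.1519986 , -0.60542048,  0.24096767]), 'eef_rot': array([-1.19989266e-03,  9.92458126e-01,  1.22578254e-01, -1.28999976e-05]), 'wrist_force': array([-0.59344906, -0.15695676,  0.29602205]), 'moment': array([-0.01233533,  0.02641374, -0.05626104]), 'finger_gap': 0.08528470448952372}
side [[557.34064317   0.         313.41601772]
 [  0.         557.34064317 249.74187916]
 [  0.           0.           1.        ]] [0.41345745 0.85945262 1.04761994] [-0.05855454 -0.02620769  0.36453336  0.92897791] ['img', 'K', 'position', 'rotation']
top [[536.97927759   0.         311.47277322]
 [  0.         536.97927759 233.3255799 ]
 [  0.           0.           1.        ]] [ 0.40840197 -0.02046923  1.63265616] [-0.70168619 -0.02935223  0.03021844  0.71123961] ['img', 'K', 'position', 'rotation']
wrist [[416.32297175   0.         323.58841916]
 [  0.         416.32297175 234.25106561]
 [  0.           0.           1.        ]] [ 0.21937415 -0.59022691  0.37334543] [ 0.78096195 -0.109353    0.08624498 -0.60885315] ['img', 'K', 'position', 'rotation']
```

View pics/side0.png

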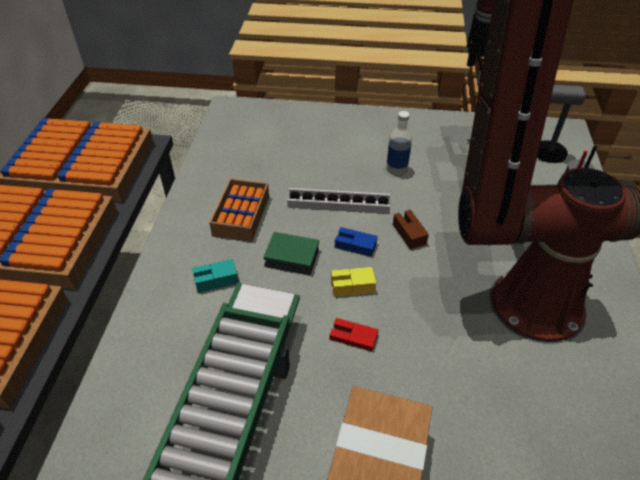

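View pics/top0.png

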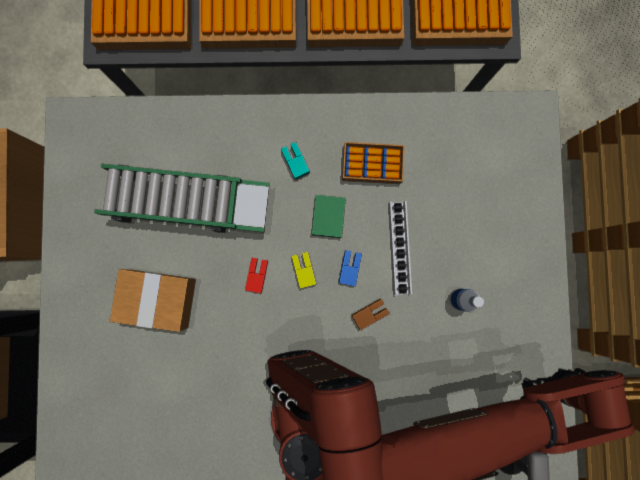

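View pics/wrist0.png

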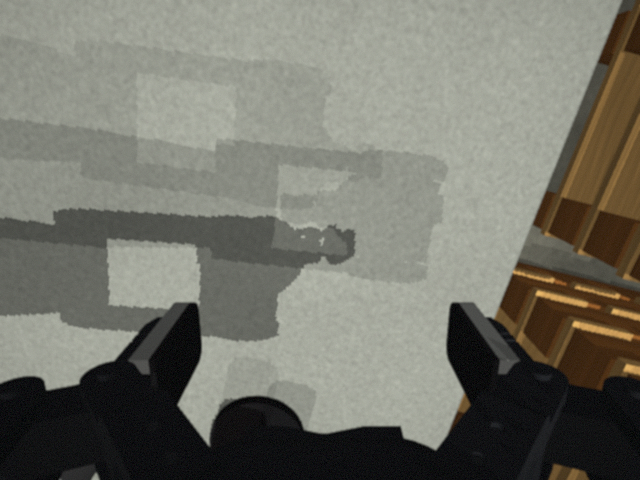

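Top view: the seat is at (328,216) and the ledge at (252,206). Five objects have the packer shape: red (257,276), yellow (303,270), blue (350,268), teal (295,160) and brown (370,313). The first three match the description, so teal and brown are decoys. The rail is at (400,248). I'll enlarge to confirm and to pick corners.

Run:
```python
import cv2,pickle
d=pickle.load(open("c0.pkl","rb"))
t=d["top"]["img"][:,:,::-1];s=d["side"]["img"][:,:,::-1]
cv2.imwrite("pics/t1.png",cv2.resize(t[140:340,215:425],None,fx=3.8,fy=3,interpolation=2)[:, :])
cv2.imwrite("pics/t1.png",cv2.resize(t[180:330,225:425],None,fx=4,fy=4,interpolation=2))
cv2.imwrite("pics/s1.png",cv2.resize(s[180:330,215:415],None,fx=4,fy=4,interpolation=2))
```

```text
(no output)
```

View pics/t1.png

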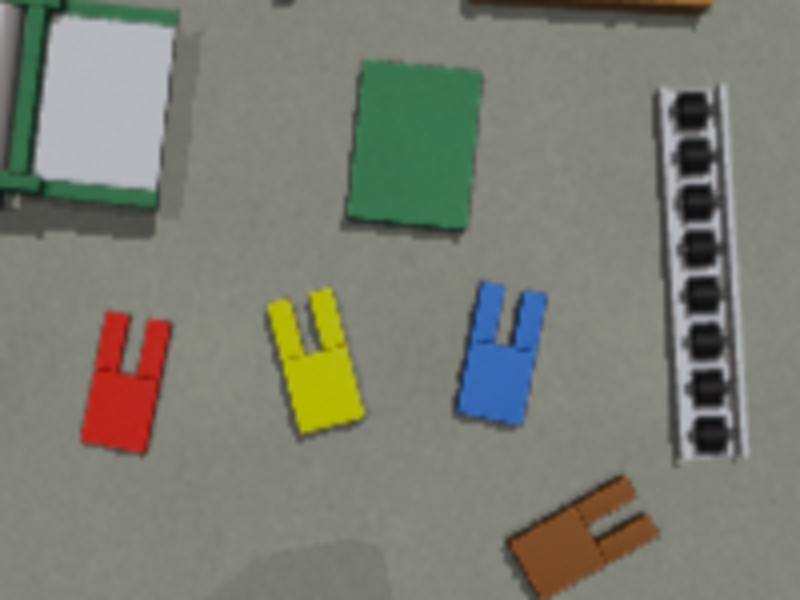

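View pics/s1.png

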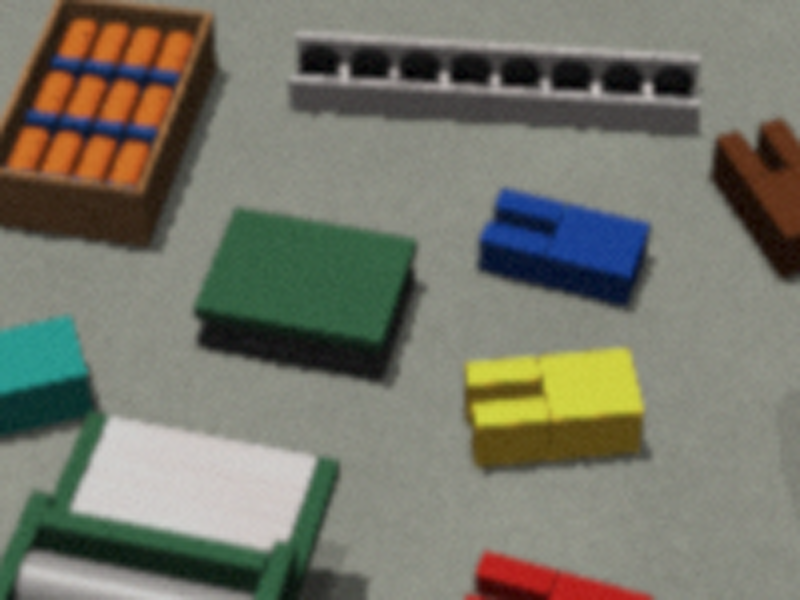

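```bash
cat > h.py <<'E'
import numpy as np,cv2
from scipy.spatial.transform import Rotation as R
def P(c):
    q=np.asarray(c["rotation"]);r=R.from_quat(q[[1,2,3,0]]).as_matrix()@np.diag([1,-1,-1.])
    return c["K"]@np.c_[r.T,-r.T@c["position"]]
def tri(c1,c2,p1,p2):
    X=cv2.triangulatePoints(P(c1),P(c2),np.array(p1,float).T,np.array(p2,float).T);X=(X[:3]/X[3]).T
    return X
def proj(c,X):
    X=np.atleast_2d(X);h=P(c)@np.c_[X,np.ones(len(X))].T;return (h[:2]/h[2]).T
def onz(c,p,z):
    q=np.asarray(c["rotation"]);r=R.from_quat(q[[1,2,3,0]]).as_matrix()@np.diag([1,-1,-1.])
    p=np.atleast_2d(p);d=(r@np.linalg.inv(c["K"])@np.c_[p,np.ones(len(p))].T).T
    return c["position"]+d*((z-c["position"][2])/d[:,2])[:,None]
E
python3 - <<'E'
from h import *
import pickle
np.set_printoptions(precision=4,suppress=True)
d=pickle.load(open("c0.pkl","rb"));T=d["top"];S=d["side"]
f=lambda a,o:np.array(a)/4.+np.array(o)-0.375
D={"seat":([(363,60),(483,72),(466,231),(347,217)],[(197,312),(238,208),(415,240),(380,345)]),
"ledge":([(177,27),(159,190)],[(107,415),(318,457)]),
"yel":([(267,303),(331,287),(365,417),(299,437)],[(473,405),(467,363),(630,348),(642,413)]),
"blu":([(482,281),(547,292),(523,427),(457,414)],[(483,237),(503,190),(649,226),(632,274)]),
"rail":([(657,90),(726,86),(748,457),(677,462)],[(292,77),(298,34),(700,57),(698,102)])}
for k,(a,b) in D.items():
    p1=f(a,(225,180));p2=f(b,(215,180))
    X=tri(T,S,p1,p2);m=X.mean(0);e=X-np.roll(X,-1,0)
    print(k,"\n",X,"\n mean",m,"edges",np.linalg.norm(e,axis=1),"reproj",np.abs(proj(T,X)-p1).max(),np.abs(proj(S,X)-p2).max())
print("red",onz(T,f([(106,311),(172,321),(145,455),(81,442)],(225,180)),.02))
E
```

```text
seat 
 [[ 0.6595 -0.0368  0.0286]
 [ 0.6494 -0.127   0.0305]
 [ 0.5313 -0.1118  0.0312]
 [ 0.5424 -0.023   0.0296]] 
 mean [ 0.5957 -0.0747  0.03  ] edges [0.0907 0.1191 0.0895 0.1179] reproj 0.43228622653722937 0.49002902422574834
ledge 
 [[0.6781 0.0988 0.0894]
 [0.5584 0.1126 0.088 ]] 
 mean [0.6183 0.1057 0.0887] edges [0.1205 0.1205] reproj 0.2779709345315382 0.3361780335249023
yel 
 [[ 0.4789  0.0367  0.0534]
 [ 0.489  -0.0104  0.0351]
 [ 0.3926 -0.0343  0.0351]
 [ 0.3807  0.0147  0.0342]] 
 mean [0.4353 0.0017 0.0394] edges [0.0516 0.0993 0.0505 0.1025] reproj 0.6231250781540325 0.7246800318471287
blu 
 [[ 0.4914 -0.1234  0.0274]
 [ 0.483  -0.1723  0.0222]
 [ 0.3848 -0.1524  0.0209]
 [ 0.3942 -0.1029  0.0272]] 
 mean [ 0.4384 -0.1378  0.0244] edges [0.0499 0.1003 0.0507 0.0994] reproj 0.49410787594447925 0.5375002805221243
rail 
 [[ 0.6349 -0.2579  0.0279]
 [ 0.639  -0.3114  0.0201]
 [ 0.3592 -0.3197  0.0214]
 [ 0.3579 -0.2656  0.0285]] 
 mean [ 0.4977 -0.2886  0.0245] edges [0.0542 0.28   0.0546 0.2771] reproj 0.4863097446011011 0.4948757352226494
red [[0.4746 0.1588 0.02  ]
 [0.4664 0.1093 0.02  ]
 [0.3667 0.1301 0.02  ]
 [0.377  0.1778 0.02  ]]
```

```bash
cat >> h.py <<'E'
import pickle
def Rq(q): q=np.asarray(q);return R.from_quat(q[[1,2,3,0]]).as_matrix()
def Rt(yaw): c,s=np.cos(yaw),np.sin(yaw);return np.array([[c,s,0],[s,-c,0],[0,0,-1.]])
def yawof(Rm): return np.arctan2(Rm[1,0],Rm[0,0])
def plan(p0,y0,p1,y1):
    s=Rt(y0).T@(np.array(p1)-np.array(p0))*1000
    t=-(y1-y0); print("shift mm",s.round(1),"turn",round(t,3),"rows>=",max(np.linalg.norm(s)/41.7,abs(t)/.125).__round__(1))
def wristcam(p,yaw):
    b=pickle.load(open("base.pkl","rb"))
    Rm=Rt(yaw)@b["R"];q=R.from_matrix(Rm).as_quat()
    return dict(K=b["K"],position=np.array(p)+Rt(yaw)@b["t"],rotation=q[[3,0,1,2]])
E
python3 - <<'E'
from h import *
from plant import manip
np.set_printoptions(precision=4,suppress=True)
d=pickle.load(open("c0.pkl","rb"));W=d["wrist"]
s=manip.observe();Rw=Rq(s["eef_rot"]);print(yawof(Rw))
pickle.dump(dict(K=W["K"],R=Rw.T@Rq(W["rotation"]),t=Rw.T@(W["position"]-s["tool_pos"])),open("base.pkl","wb"))
b=pickle.load(open("base.pkl","rb"));print(b["t"],"view dir in tool",-b["R"][:,2])
pts=np.array([[.6595,-.0368,.034],[.6494,-.127,.034],[.5313,-.1118,.034],[.5424,-.023,.034],[.678,.0988,.092],[.5584,.1126,.092]])
for p,y in [((.42,0.02,.27),-.117),((.40,0.02,.32),-.117),((.40,-.06,.32),-.117),((.42,.08,.32),-.117)]:
    print(p,proj(wristcam(p,y),pts).round(0).tolist())
    plan([.152,-.606,.242],.246,p,y)
E
```

```text
0.24576865321237498
[ 0.0691  0.0012 -0.1321] view dir in tool [-0.276   0.0004  0.9612]
(0.42, 0.02, 0.27) [[361.0, -134.0], [484.0, -135.0], [467.0, 42.0], [357.0, 41.0], [140.0, -195.0], [162.0, 26.0]]
shift mm [ 412.4 -541.9  -28. ] turn 0.363 rows>= 16.3
(0.4, 0.02, 0.32) [[353.0, -128.0], [462.0, -129.0], [449.0, 28.0], [351.0, 27.0], [164.0, -179.0], [180.0, 11.0]]
shift mm [ 393.  -546.8  -78. ] turn 0.363 rows>= 16.3
(0.4, -0.06, 0.32) [[259.0, -115.0], [367.0, -116.0], [361.0, 39.0], [264.0, 38.0], [52.0, -163.0], [80.0, 24.0]]
shift mm [ 373.5 -469.2  -78. ] turn 0.363 rows>= 14.5
(0.42, 0.08, 0.32) [[426.0, -110.0], [534.0, -111.0], [514.0, 43.0], [418.0, 42.0], [253.0, -157.0], [260.0, 30.0]]
shift mm [ 427.  -600.1  -78. ] turn 0.363 rows>= 17.8
```

Run:
```python
from h import *
np.set_printoptions(precision=4,suppress=True)
pts=np.array([[.6595,-.0368,.034],[.6494,-.127,.034],[.5313,-.1118,.034],[.5424,-.023,.034],[.678,.0988,.092],[.5584,.1126,.092],[.48,.03,.04],[.38,.015,.04]])
for p,y in [((.57,-0.07,.32),-.117),((.57,.10,.32),-.117),((.53,-.05,.30),-.117),((.53,.11,.30),-.117)]:
    print(p,proj(wristcam(p,y),pts).round(0).tolist())
    plan([.152,-.606,.242],.246,p,y)
plan((.53,-.05,.32),-.117,(.53,.11,.32),-.117)
```

```text
(0.57, -0.07, 0.32) [[277.0, 97.0], [372.0, 97.0], [367.0, 218.0], [280.0, 217.0], [102.0, 91.0], [122.0, 233.0], [239.0, 281.0], [267.0, 361.0]]
shift mm [ 535.9 -418.1  -78. ] turn 0.363 rows>= 16.4
(0.57, 0.1, 0.32) [[455.0, 75.0], [552.0, 75.0], [533.0, 199.0], [445.0, 199.0], [308.0, 65.0], [309.0, 211.0], [398.0, 264.0], [418.0, 346.0]]
shift mm [ 577.3 -583.   -78. ] turn 0.363 rows>= 19.8
(0.53, -0.05, 0.3) [[290.0, 46.0], [393.0, 46.0], [386.0, 180.0], [293.0, 180.0], [100.0, 30.0], [122.0, 190.0], [248.0, 249.0], [278.0, 337.0]]
shift mm [ 502.  -447.2  -58. ] turn 0.363 rows>= 16.2
(0.53, 0.11, 0.3) [[473.0, 23.0], [577.0, 22.0], [555.0, 161.0], [460.0, 160.0], [313.0, 2.0], [315.0, 167.0], [409.0, 231.0], [429.0, 321.0]]
shift mm [ 541.  -602.4  -58. ] turn 0.363 rows>= 19.5
shift mm [ -18.7 -158.9    0. ] turn -0.0 rows>= 3.8
```

Call:
servo_tool(moves=[536,-418,-78,0.363,85,536,-418,-78,0.363,85,536,-418,-78,0.363,85,536,-418,-78,0.363,85,536,-418,-78,0.363,85,536,-418,-78,0.363,85,536,-418,-78,0.363,85,536,-418,-78,0.363,85,536,-418,-78,0.363,85,536,-418,-78,0.363,85,536,-418,-78,0.363,85,536,-418,-78,0.363,85,536,-418,-78,0.363,85,536,-418,-78,0.363,85,536,-418,-78,0.363,85,536,-418,-78,0.363,85,536,-418,-78,0.363,85,536,-418,-78,0.363,85,536,-418,-78,0.363,85,536,-418,-78,0.363,85])

```text
time_s: 1.82
tool_pos: [0.5695, -0.0709, 0.3196]
eef_rot: [0.0, 0.998, -0.059, -0.001]
wrist_force: [0.5, -0.2, 0.6]
finger_gap: 0.0851
```

```bash
cat > snap.py <<'E'
import sys
from h import *
from plant import manip
n=sys.argv[1];w=sys.argv[2] if len(sys.argv)>2 else "wrist"
np.set_printoptions(precision=4,suppress=True)
c=manip.read_camera(w);s=manip.observe()
pickle.dump(c,open(n+".pkl","wb"));cv2.imwrite(f"pics/{n}.png",c["img"][:,:,::-1])
print(s["time_s"],s["tool_pos"],yawof(Rq(s["eef_rot"])),s["finger_gap"],s["wrist_force"],s["joint_pos"])
E
python3 snap.py w1
```

```text
1.8667 [ 0.5694 -0.0713  0.3197] -0.11832799799721318 0.08495245846200904 [0.3936 0.3897 0.1098] [-0.2465  0.0559  1.6482 -0.0006  1.4388  1.4427]
```

View pics/w1.png

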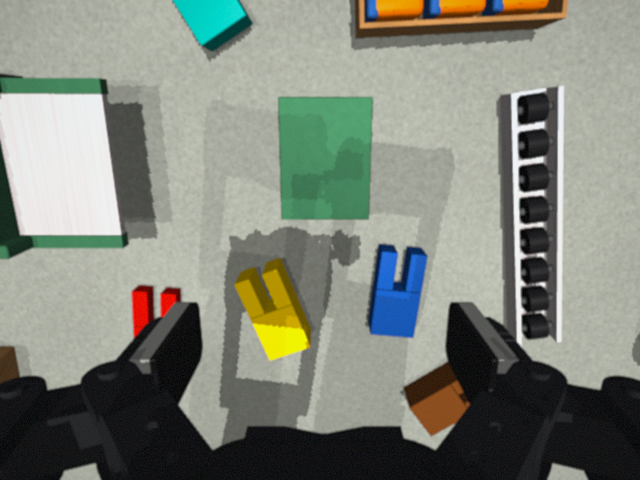

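Wrist view 1: seat corners at about (279,97), (372,97), (370,219) and (280,218). The ledge's near edge runs (107,92) to (120,236). Next, a second view 160 mm further in y.

Call:
servo_tool(moves=[0,-160,0,0,85,0,-160,0,0,85,0,-160,0,0,85,0,-160,0,0,85,0,-160,0,0,85,0,-160,0,0,85,0,-160,0,0,85])

```text
time_s: 2.45
tool_pos: [0.5886, 0.0871, 0.3201]
eef_rot: [0.001, 0.998, -0.059, -0.0]
wrist_force: [0.2, -0.1, -0.0]
finger_gap: 0.0849
```

```bash
python3 snap.py w2
python3 - <<'E'
import cv2
for n,(r,c) in {"w1":((60,260),(0,400)),"w2":((40,240),(170,570))}.items():
    i=cv2.imread(f"pics/{n}.png")
    cv2.imwrite(f"pics/{n}z.png",cv2.resize(i[r[0]:r[1],c[0]:c[1]],None,fx=2,fy=2,interpolation=2))
E
```

```text
2.5 [0.5887 0.0867 0.3201] -0.11926925350027033 0.08510946960433295 [ 0.2861  1.0797 -0.1433] [ 0.0287  0.1014  1.5989 -0.0008  1.4417  1.7189]
```

View pics/w2.png

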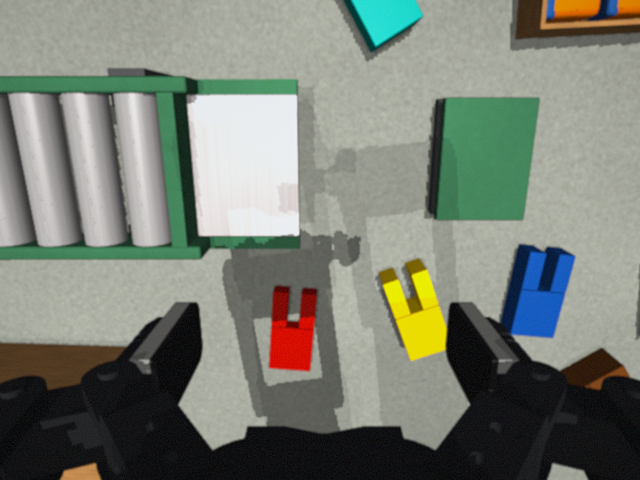

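View pics/w2z.png

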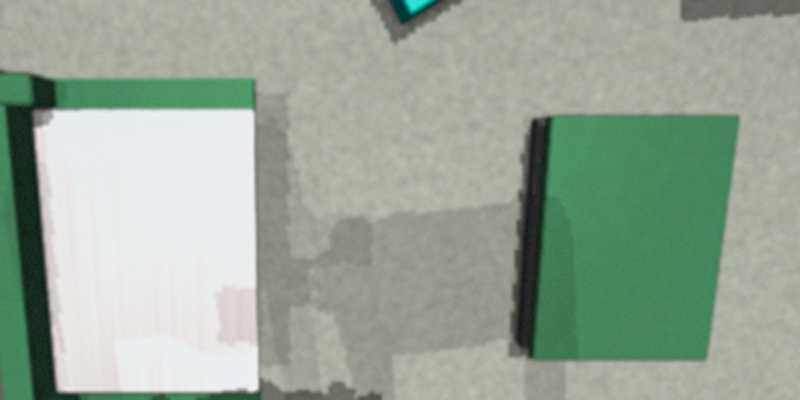

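View pics/w1z.png

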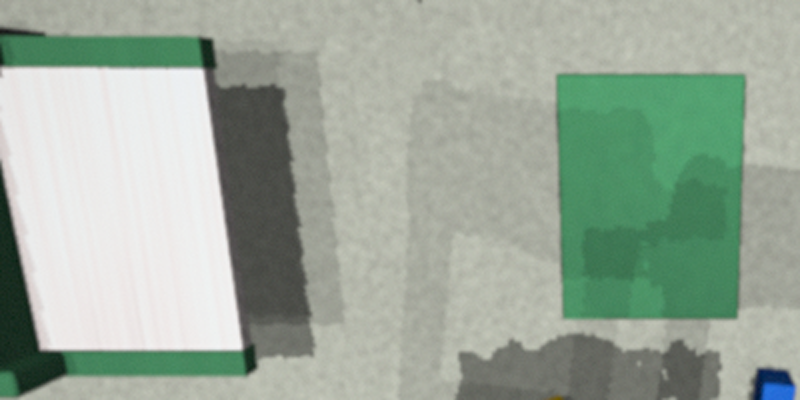

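Run:
```python
from h import *
np.set_printoptions(precision=4,suppress=True)
a=pickle.load(open("w1.pkl","rb"));b=pickle.load(open("w2.pkl","rb"))
f=lambda a,o:np.array(a)/2.+np.array(o)-0.25
D={"seat":([(557,74),(745,74),(737,319),(564,319)],[(552,116),(739,116),(707,360),(533,360)]),
"ledge":([(206,68),(243,351),(40,350)],[(253,109),(258,392),(57,392)])}
for k,(p,q) in D.items():
    p=f(p,(0,60));q=f(q,(170,40));X=tri(a,b,p,q)
    print(k,X,X.mean(0),np.linalg.norm(X-np.roll(X,-1,0),axis=1),np.abs(proj(a,X)-p).max())
for n,(r,c) in {"w1":((240,390),(120,320)),"w2":((240,390),(250,450))}.items():
    i=cv2.imread(f"pics/{n}.png")
    cv2.imwrite(f"pics/{n}y.png",cv2.resize(i[r[0]:r[1],c[0]:c[1]],None,fx=4,fy=4,interpolation=2))
```

```text
seat [[ 0.6592 -0.0401  0.0368]
 [ 0.6488 -0.1286  0.0362]
 [ 0.5306 -0.1142  0.0382]
 [ 0.5405 -0.0261  0.0363]] [ 0.5948 -0.0773  0.0369] [0.0891 0.1191 0.0887 0.1195] 0.1509107277583297
ledge [[0.676  0.0974 0.0909]
 [0.5563 0.1114 0.0934]
 [0.5675 0.2004 0.0949]] [0.5999 0.1364 0.0931] [0.1205 0.0897 0.1497] 0.26189588024041655
```

View pics/w1y.png

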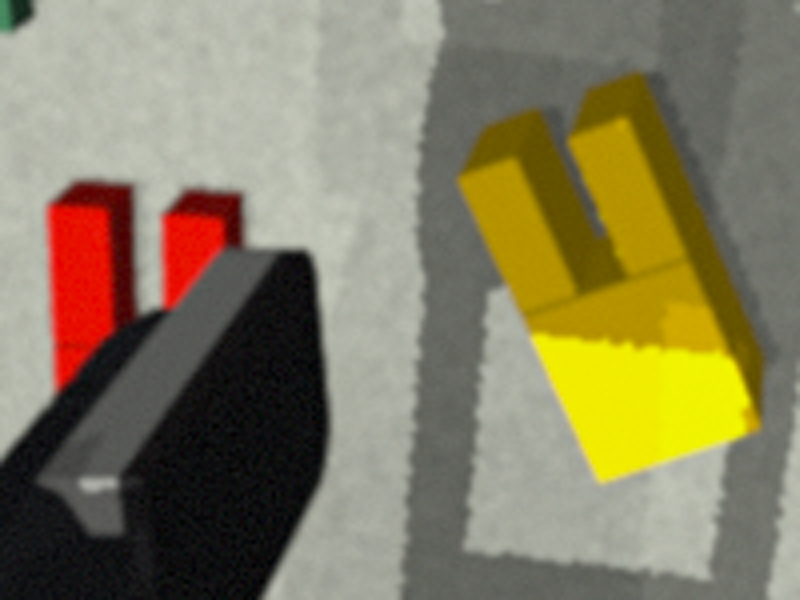

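View pics/w2y.png

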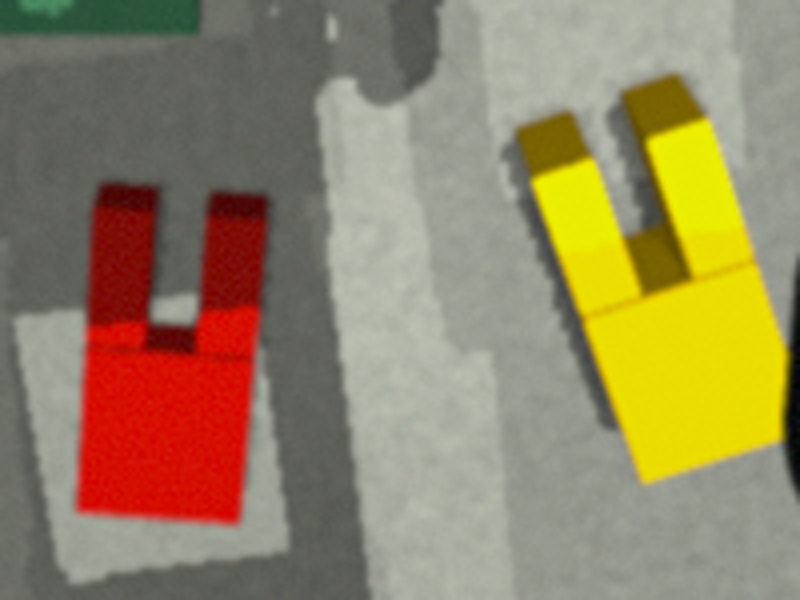

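Run:
```python
from h import *
np.set_printoptions(precision=4,suppress=True)
a=pickle.load(open("w1.pkl","rb"));b=pickle.load(open("w2.pkl","rb"))
f=lambda a,o:np.array(a)/4.+np.array(o)-0.375
D={"yel":([(459,179),(632,117),(601,484)],[(531,179),(708,120),(644,484)]),"red":([(49,206),(108,206),(165,214)],[(97,210),(153,214),(209,217)])}
for k,(p,q) in D.items():
    p=f(p,(120,240));q=f(q,(250,240));X=tri(a,b,p,q)
    print(k,X,X.mean(0),np.linalg.norm(X-np.roll(X,-1,0),axis=1),np.abs(proj(a,X)-p).max())
print("yel z=.04 w1",onz(a,f([(459,179),(632,117),(760,432),(601,484)],(120,240)),.04))
print("red z=.02 w2",onz(b,f([(97,210),(266,220),(240,523),(78,511)],(250,240)),.02))
# joint 4-view estimate of heights
d=pickle.load(open("c0.pkl","rb"));T=d["top"];S=d["side"]
def multi(cs,ps):
    A=[]
    for c,p in zip(cs,ps):
        M=P(c);A+=[p[0]*M[2]-M[0],p[1]*M[2]-M[1]]
    A=np.array(A);return np.linalg.lstsq(A[:,:3],-A[:,3],rcond=None)[0]
```

```text
yel [[ 0.4755  0.0347  0.0369]
 [ 0.4867 -0.0137  0.0355]
 [ 0.3801  0.0106  0.0393]] [0.4474 0.0105 0.0372] [0.0498 0.1094 0.0985] 0.23408277335522598
red [[0.4741 0.1548 0.021 ]
 [0.4708 0.1395 0.019 ]
 [0.4672 0.1241 0.0187]] [0.4707 0.1395 0.0196] [0.0157 0.0159 0.0315] 0.719645966411008
yel z=.04 w1 [[ 0.4765  0.0339  0.04  ]
 [ 0.4885 -0.0145  0.04  ]
 [ 0.3915 -0.0362  0.04  ]
 [ 0.3803  0.0105  0.04  ]]
red z=.02 w2 [[0.4734 0.155  0.02  ]
 [0.4648 0.1082 0.02  ]
 [0.3684 0.1279 0.02  ]
 [0.3781 0.1752 0.02  ]]
```

Heights are consistent: seat z is about 0.037 and ledge about 0.093, and the known packers read 0–3 mm low. The difference is therefore about 56–59 mm, which calls for red + yellow (60). Yellow comes first: crop `w2y` confirms the yellow horseshoe, centre (0.4345, −0.001), yaw 0.229.

Run:
```python
from h import *
plan([.5887,.0870,.3201],-.119,[.4248,-.0033,.10],.229)
```

```text
shift mm [-152.   109.1  220.1] turn -0.348 rows>= 6.9
```

Call:
servo_tool(moves=[-152,109,220,-0.348,85,-152,109,220,-0.348,85,-152,109,220,-0.348,85,-152,109,220,-0.348,85,-152,109,220,-0.348,85,-152,109,220,-0.348,85,-152,109,220,-0.348,85,-152,109,220,-0.348,85,-152,109,220,-0.348,85,-152,109,220,-0.348,85])

```text
time_s: 3.33
tool_pos: [0.4263, -0.0033, 0.1012]
eef_rot: [0.0, 0.994, 0.114, 0.001]
wrist_force: [1.1, -0.1, 0.5]
finger_gap: 0.0854
```

```bash
python3 snap.py w3
```

```text
3.3833 [ 0.4277 -0.0031  0.1022] 0.2290334584776255 0.08498682889738354 [-0.6488 -0.0762 -0.3623] [-0.1716 -0.0342  2.1757 -0.      0.9954  1.1701]
```

View pics/w3.png

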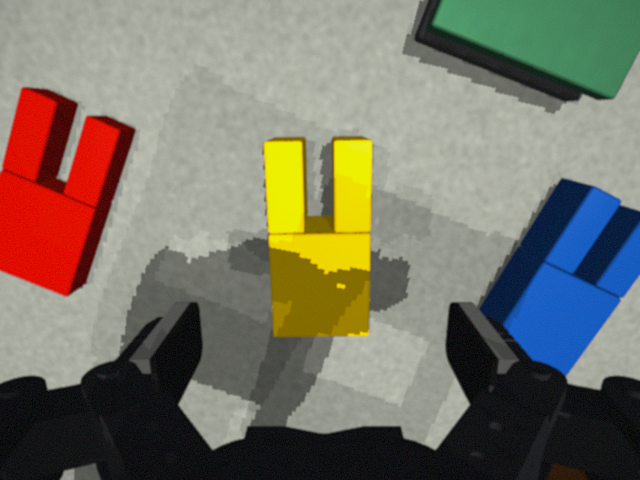

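Run:
```python
from h import *
np.set_printoptions(precision=4,suppress=True)
a=pickle.load(open("w3.pkl","rb"))
X=onz(a,[(264,141),(372,139),(369,336),(273,337)],.04);print(X,X.mean(0),np.linalg.norm(X-np.roll(X,-1,0),axis=1))
u=(X[0]+X[1]-X[2]-X[3]);y=np.arctan2(u[1],u[0]);c=X.mean(0);print(y)
X=onz(a,[(20,89),(133,130),(69,295)],.02);print("red",X)
plan([.4270,-.0032,.1015],.229,[c[0]-.01*np.cos(y),c[1]-.01*np.sin(y),.016],y)
```

```text
[[ 0.4768  0.0347  0.04  ]
 [ 0.4888 -0.0129  0.04  ]
 [ 0.3918 -0.0371  0.04  ]
 [ 0.38    0.0114  0.04  ]] [ 0.4343 -0.001   0.04  ] [0.0491 0.1    0.0499 0.0996]
0.2405319721595536
red [[0.4725 0.1569 0.02  ]
 [0.4656 0.1016 0.02  ]
 [0.3683 0.127  0.02  ]]
shift mm [-2.3 -0.4 85.5] turn -0.012 rows>= 2.1
```

Call:
servo_tool(moves=[-2,0,40,-0.01,85,-2,0,70,-0.01,85,-2,0,85,-0.01,85,-2,0,85,-0.01,85,-2,0,85,-0.01,40,-2,0,85,-0.01,40,-2,0,85,-0.01,40,-2,0,85,-0.01,40,-2,0,85,-0.01,40,-2,0,85,-0.01,40], squeeze=50)

```text
time_s: 4.22
tool_pos: [0.4263, -0.0027, 0.0177]
eef_rot: [0.001, 0.993, 0.12, 0.003]
wrist_force: [-0.1, -0.5, 5.3]
finger_gap: 0.0493
```

Call:
servo_tool(moves=[0,0,-40,0,40,0,0,-80,0,40,0,0,-100,0,40,0,0,-100,0,40])

```text
time_s: 4.55
tool_pos: [0.4281, -0.0032, 0.1211]
eef_rot: [0.002, 0.993, 0.12, 0.006]
wrist_force: [0.5, -0.5, -1.7]
finger_gap: 0.0491
```

Run:
```python
from h import *
from plant import manip
np.set_printoptions(precision=4,suppress=True)
s=manip.observe();print(s["tool_pos"],s["wrist_force"],s["finger_gap"]);y=yawof(Rq(s["eef_rot"]));print(y)
plan(s["tool_pos"],y,[.5868,-.0753,.11],-.1175)
```

```text
[ 0.4281 -0.0032  0.1211] [ 0.5232 -0.4739 -1.7445] 0.04913220703287918
0.24110511552121888
shift mm [136.9 107.9  11.1] turn 0.359 rows>= 4.2
```

Call:
servo_tool(moves=[137,108,8,0.359,40,137,108,8,0.359,40,137,108,8,0.359,40,137,108,8,0.359,40,137,108,8,0.359,40,137,108,8,0.359,40,137,108,8,0.359,40,137,108,8,0.359,40])

```text
time_s: 5.22
tool_pos: [0.5798, -0.0737, 0.106]
eef_rot: [-0.0, 0.998, -0.059, -0.002]
wrist_force: [-0.4, -0.3, -1.2]
finger_gap: 0.0493
```

```bash
python3 snap.py w4;python3 - <<'E'
from h import *
from plant import manip
s=manip.observe();y=yawof(Rq(s["eef_rot"]))
plan(s["tool_pos"],y,[.5868,-.0753,.056],-.1175)
E
```

```text
5.2667 [ 0.5799 -0.0736  0.1063] -0.11762853794455592 0.049389379520327154 [ 0.1564  0.0817 -0.9662] [-0.2464  0.2854  1.806   0.0001  1.0532  1.442 ]
shift mm [ 7.   0.8 50.3] turn -0.0 rows>= 1.2
```

View pics/w4.png

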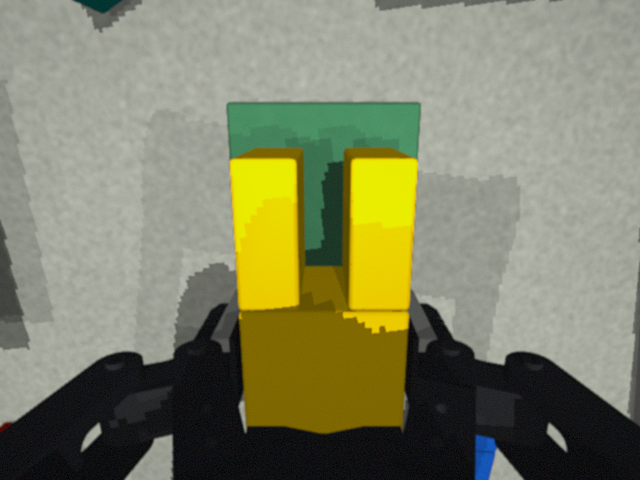

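Run:
```python
from h import *
np.set_printoptions(precision=4,suppress=True)
a=pickle.load(open("w4.pkl","rb"));p=np.array([.5799,-.0736,.1063])
X=onz(a,[(230,158),(418,157)],.1286);print(X,(X-p)@Rt(-.1176))
Y=onz(a,[(228,103),(420,103)],.0375);print(Y,(Y-p)@Rt(-.1176))
```

```text
[[ 0.641  -0.0582  0.1286]
 [ 0.6355 -0.1067  0.1286]] [[ 0.0588 -0.0225 -0.0223]
 [ 0.0591  0.0263 -0.0223]]
[[ 0.6588 -0.0405  0.0375]
 [ 0.6484 -0.1281  0.0375]] [[ 0.0745 -0.0421  0.0688]
 [ 0.0745  0.0461  0.0688]]
```

Call:
servo_tool(moves=[6,0,20,0,40,6,0,40,0,40,6,0,46,0,40,6,0,48,0,40,6,0,50,0,40,6,0,50,0,40])

```text
time_s: 5.77
tool_pos: [0.5881, -0.0751, 0.0579]
eef_rot: [0.0, 0.998, -0.059, 0.0]
wrist_force: [0.2, -0.2, -2.0]
finger_gap: 0.0494
```

Call:
servo_tool(moves=[-1,0,1,0,40,-1,0,2,0,40,-1,0,3,0,40,-1,0,3,0,40])

```text
time_s: 6.1
tool_pos: [0.5877, -0.0753, 0.0552]
eef_rot: [0.0, 0.998, -0.059, 0.001]
wrist_force: [-0.2, 1.1, 1.2]
finger_gap: 0.0494
```

Call:
servo_tool(moves=[0,0,0.5,0,40,0,0,0.5,0,85,0,0,0.5,0,85,0,0,0.5,0,85,0,0,0.5,0,85,0,0,-20,0,85,0,0,-60,0,85,0,0,-100,0,85,0,0,-140,0,85,0,0,-140,0,85])

```text
time_s: 6.93
tool_pos: [0.5933, -0.0766, 0.2049]
eef_rot: [0.002, 0.998, -0.059, 0.009]
wrist_force: [1.6, -1.0, 1.2]
finger_gap: 0.0854
```

```bash
python3 snap.py w5;python3 - <<'E'
from h import *
from plant import manip
s=manip.observe();y=yawof(Rq(s["eef_rot"]))
plan(s["tool_pos"],y,[.4114,.1437,.11],-.205)
E
```

```text
6.9833 [ 0.5915 -0.0763  0.2012] -0.1181239331586415 0.08466361508647328 [ 0.5071 -0.2378  0.4059] [-0.2459  0.1865  1.7291  0.      1.2127  1.443 ]
shift mm [-204.8 -197.2   91.2] turn 0.087 rows>= 7.2
```

View pics/w5.png

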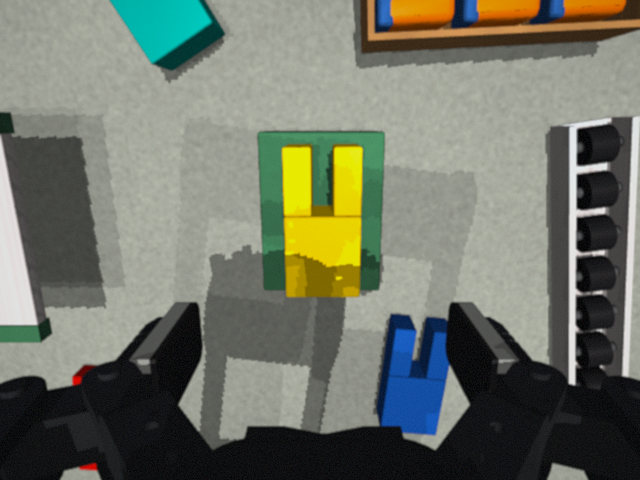

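Run:
```python
from h import *
np.set_printoptions(precision=4,suppress=True)
a=pickle.load(open("w5.pkl","rb"))
for p,z in (([(259,132),(384,132),(379,290),(263,290)],.0375),([(282,146),(363,145),(360,296),(286,297)],.0775)):
  X=onz(a,p,z);u=X[0]+X[1]-X[2]-X[3];print(X.mean(0),np.arctan2(u[1],u[0]),np.linalg.norm(X-np.roll(X,-1,0),axis=1))
```

```text
[ 0.5947 -0.0772  0.0375] -0.12225043815495937 [0.0878 0.1191 0.09   0.1191]
[ 0.5969 -0.0786  0.0775] -0.11500451351482986 [0.0497 0.0999 0.05   0.1   ]
```

Call:
servo_tool(moves=[-205,-197,91,0.087,85,-205,-197,91,0.087,85,-205,-197,91,0.087,85,-205,-197,91,0.087,85,-205,-197,91,0.087,85,-205,-197,91,0.087,85,-205,-197,91,0.087,85,-205,-197,91,0.087,85,-205,-197,91,0.087,85,-205,-197,91,0.087,85,-205,-197,91,0.087,85])

```text
time_s: 7.9
tool_pos: [0.4083, 0.144, 0.1038]
eef_rot: [-0.0, 0.995, -0.103, 0.001]
wrist_force: [0.2, -0.4, -0.1]
finger_gap: 0.085
```

```bash
python3 snap.py w6
```

```text
7.95 [0.4087 0.1439 0.1041] -0.20664829533264223 0.08491584221631658 [1.4015 0.6072 0.0339] [ 0.1765 -0.0234  2.1609 -0.0004  1.0019  1.9542]
```

View pics/w6.png

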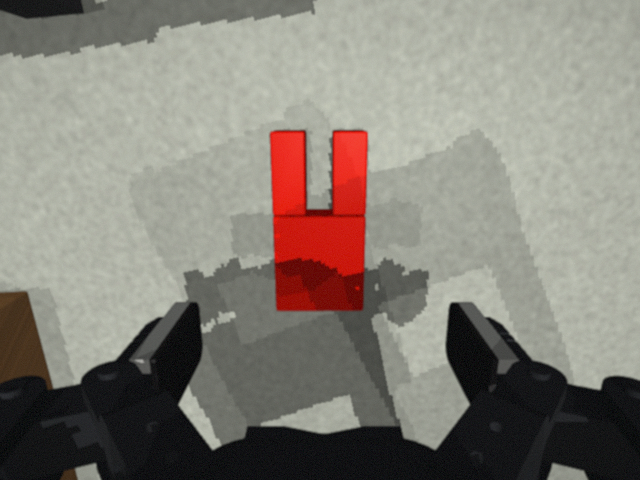

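Red horseshoe is centred in view, corners (270,131), (367,131), (364,310) and (276,310).

Run:
```python
from h import *
np.set_printoptions(precision=4,suppress=True)
a=pickle.load(open("w6.pkl","rb"));p=np.array([.4087,.1439,.1041]);y=-.2066
X=onz(a,[(270,131),(367,131),(364,310),(276,310)],.02);print(X,X.mean(0),np.linalg.norm(X-np.roll(X,-1,0),axis=1))
u=(X[0]+X[1]-X[2]-X[3]);print(np.arctan2(u[1],u[0]),(X.mean(0)-p)@Rt(y))
```

```text
[[0.4742 0.1561 0.02  ]
 [0.4643 0.1082 0.02  ]
 [0.3671 0.1273 0.02  ]
 [0.3773 0.1764 0.02  ]] [0.4207 0.142  0.02  ] [0.0489 0.099  0.0501 0.099 ]
-0.20020572049540122 [ 0.0122 -0.0006  0.0841]
```

Call:
servo_tool(moves=[2,-1,40,0,85,2,-1,75,0,85,2,-1,88,0,85,2,-1,91,0,85,2,-1,91,0,85,2,-1,91,0,40,2,-1,91,0,40,2,-1,91,0,40,2,-1,91,0,40,2,-1,91,0,40,2,-1,91,0,40])

```text
time_s: 8.87
tool_pos: [0.4111, 0.1455, 0.0142]
eef_rot: [-0.0, 0.995, -0.102, 0.002]
wrist_force: [0.4, -0.7, 6.0]
finger_gap: 0.0486
```

Call:
servo_tool(moves=[0,0,-40,0,40,0,0,-80,0,40,0,0,-120,0,40,0,0,-145,0,40,0,0,-145,0,40,0,0,-145,0,40])

```text
time_s: 9.37
tool_pos: [0.4105, 0.1456, 0.1597]
eef_rot: [-0.001, 0.995, -0.102, 0.003]
wrist_force: [-0.8, 0.5, -1.4]
finger_gap: 0.049
```

Run:
```python
from h import *
from plant import manip
np.set_printoptions(precision=4,suppress=True)
s=manip.observe();print(s["tool_pos"],s["wrist_force"],s["finger_gap"]);y=yawof(Rq(s["eef_rot"]));print(y)
plan(s["tool_pos"],y,[.587,-.0754,.15],-.1175)
```

```text
[0.4105 0.1456 0.1597] [-0.813   0.4762 -1.4334] 0.049016517414634746
-0.2049341051926074
shift mm [217.7 180.5   9.7] turn -0.087 rows>= 6.8
```

Call:
servo_tool(moves=[217,180,8,-0.087,40,217,180,8,-0.087,40,217,180,8,-0.087,40,217,180,8,-0.087,40,217,180,8,-0.087,40,217,180,8,-0.087,40,217,180,8,-0.087,40,217,180,8,-0.087,40,217,180,8,-0.087,40,217,180,8,-0.087,40,217,180,8,-0.087,40])

```text
time_s: 10.28
tool_pos: [0.5828, -0.0739, 0.1475]
eef_rot: [-0.001, 0.998, -0.059, -0.002]
wrist_force: [-0.4, -0.6, -0.5]
finger_gap: 0.0488
```

```bash
python3 snap.py w7
```

```text
10.3333 [ 0.5831 -0.0738  0.1481] -0.11684581410611714 0.04845550793972664 [-0.4183  0.3242 -0.5461] [-0.2454  0.2373  1.7765  0.0002  1.1305  1.4421]
```

View pics/w7.png

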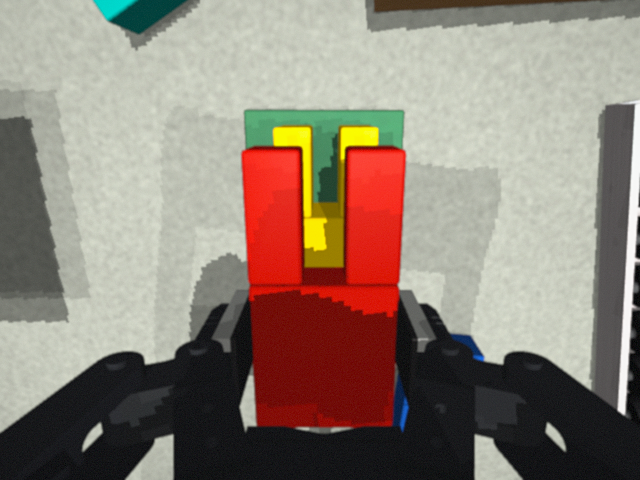

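Run:
```python
from h import *
np.set_printoptions(precision=4,suppress=True)
a=pickle.load(open("w7.pkl","rb"));p=np.array([.5831,-.0738,.1481])
for q,z in (([(243,150),(405,150)],.1539),([(273,127),(378,127)],.0775),([(245,111),(404,111)],.0375)):
  X=onz(a,q,z);x=(X-p)@Rt(-.1168);print(x,x.mean(0))
```

```text
[[ 0.0593 -0.022  -0.0058]
 [ 0.0593  0.0261 -0.0058]] [ 0.0593  0.002  -0.0058]
[[ 0.0635 -0.0219  0.0706]
 [ 0.0635  0.0274  0.0706]] [0.0635 0.0027 0.0706]
[[ 0.0709 -0.042   0.1106]
 [ 0.0709  0.0466  0.1106]] [0.0709 0.0023 0.1106]
```

Call:
servo_tool(moves=[3,0.7,20,0,40,3,0.7,40,0,40,3,0.7,50,0,40,3,0.7,53,0,40,3,0.7,53,0,40,3,0.7,53,0,40])

```text
time_s: 10.83
tool_pos: [0.5878, -0.076, 0.0969]
eef_rot: [0.0, 0.998, -0.059, 0.0]
wrist_force: [0.2, 0.4, -0.5]
finger_gap: 0.0488
```

Call:
servo_tool(moves=[-0.5,-0.7,2,0,40,-0.5,-0.7,3,0,40,-0.5,-0.7,4,0,40,-0.5,-0.7,4.5,0,40,-0.5,-0.7,4.5,0,40])

```text
time_s: 11.25
tool_pos: [0.5872, -0.0756, 0.0919]
eef_rot: [0.0, 0.998, -0.059, 0.0]
wrist_force: [0.7, 0.3, -0.7]
finger_gap: 0.0488
```

Call:
servo_tool(moves=[0,0,0.7,0,40,0,0,1.4,0,40,0,0,1.4,0,40])

```text
time_s: 11.5
tool_pos: [0.5873, -0.0756, 0.0916]
eef_rot: [-0.0, 0.998, -0.059, -0.0]
wrist_force: [-3.0, 1.3, 5.1]
finger_gap: 0.0486
```

Call:
servo_tool(moves=[0,0,1,0,85,0,0,1,0,85,0,0,1,0,85,0,0,1,0,85,0,0,-20,0,85,0,0,-60,0,85,0,0,-100,0,85,0,0,-130,0,85,0,0,-130,0,85,0,0,-130,0,85])

```text
time_s: 12.33
tool_pos: [0.5892, -0.076, 0.2237]
eef_rot: [0.001, 0.998, -0.059, 0.003]
wrist_force: [-1.0, -0.1, 0.1]
finger_gap: 0.0849
```

```bash
python3 snap.py w8;  python3 snap.py side1 side
python3 - <<'E'
import cv2
i=cv2.imread("pics/side1.png");cv2.imwrite("pics/side1z.png",cv2.resize(i[180:330,215:415],None,fx=4,fy=4,interpolation=2))
E
```

```text
12.3833 [ 0.5875 -0.0756  0.221 ] -0.11818357648450627 0.08515229700241621 [ 0.2221  0.5798 -0.9281] [-0.2465  0.1662  1.7138  0.      1.2603  1.4425]
12.4333 [ 0.5864 -0.0754  0.2192] -0.11820641826601605 0.08516315627561856 [-0.5967 -0.7054 -0.2098] [-0.2465  0.1675  1.7157 -0.      1.2604  1.4425]
```

View pics/w8.png

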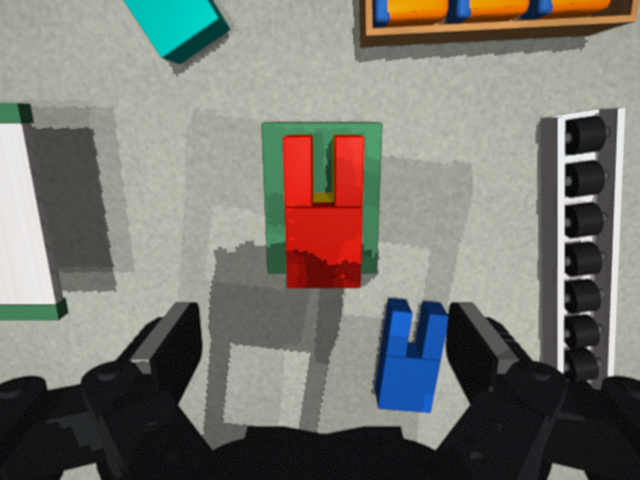

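View pics/side1z.png

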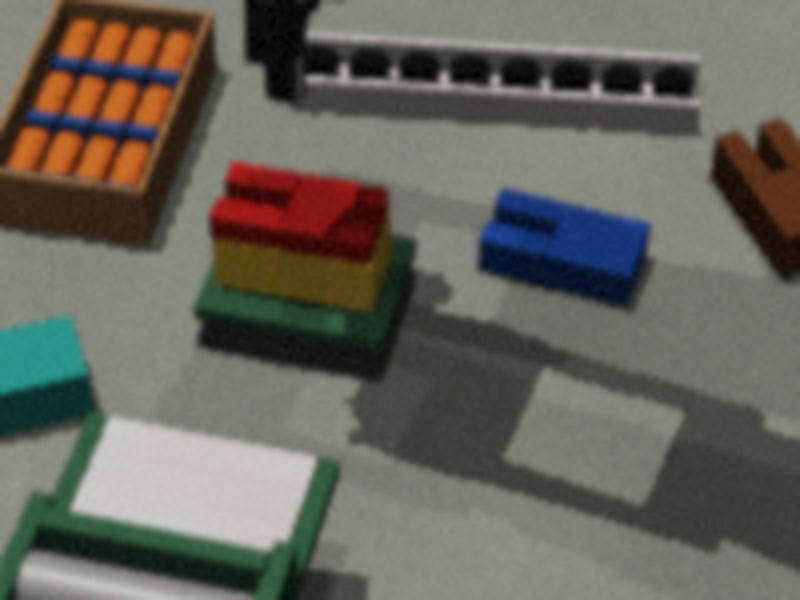

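Run:
```python
from h import *
from plant import manip
np.set_printoptions(precision=4,suppress=True)
a=pickle.load(open("w1.pkl","rb"))
X=onz(a,[(512,93),(562,87),(560,341),(520,345)],.027);u=X[0]+X[1]-X[2]-X[3];print(X,X.mean(0),np.arctan2(u[1],u[0]))
d=pickle.load(open("c0.pkl","rb"))["top"]
f=lambda a,o:np.array(a)/4.+np.array(o)-0.375
print(onz(d,f([(657,90),(726,86),(748,457),(677,462)],(225,180)),.027).mean(0))
print(onz(d,f([(363,60),(483,72),(466,231),(347,217)],(225,180)),.0375).mean(0))
s=manip.observe();plan(s["tool_pos"],yawof(Rq(s["eef_rot"])),[.498,-.2885,.16],.029)
```

```text
[[ 0.6368 -0.2643  0.027 ]
 [ 0.6367 -0.3121  0.027 ]
 [ 0.3585 -0.3211  0.027 ]
 [ 0.3587 -0.2756  0.027 ]] [ 0.4977 -0.2933  0.027 ] 0.03664981305534345
[ 0.4972 -0.2881  0.027 ]
[ 0.595  -0.0744  0.0375]
shift mm [-62.6 222.1  59.2] turn -0.147 rows>= 5.7
```

Call:
servo_tool(moves=[-63,224,59,-0.147,85,-63,224,59,-0.147,85,-63,224,59,-0.147,85,-63,224,59,-0.147,85,-63,224,59,-0.147,85,-63,224,59,-0.147,85,-63,224,59,-0.147,85,-63,224,59,-0.147,85,-63,224,59,-0.147,85])

```text
time_s: 13.18
tool_pos: [0.4972, -0.2895, 0.1594]
eef_rot: [-0.001, 1.0, 0.014, -0.001]
wrist_force: [0.7, 0.5, 1.0]
finger_gap: 0.0851
```

```bash
python3 snap.py w9
```

```text
13.2333 [ 0.4979 -0.2892  0.1601] 0.029411056122484812 0.085161365787676 [-0.1105  0.2073 -0.4136] [-0.6484  0.1988  1.7979  0.0006  1.1475  0.8927]
```

View pics/w9.png

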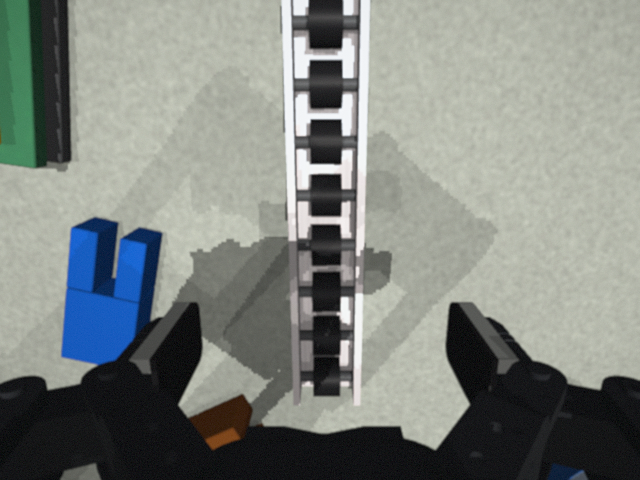

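Run:
```python
from h import *
np.set_printoptions(precision=4,suppress=True)
a=pickle.load(open("w9.pkl","rb"));p=np.array([.4979,-.2892,.1601])
X=onz(a,[(296,404),(360,405),(281,0),(371,0)],.027);x=(X-p)@Rt(.0294);print(x)
m1=x[:2].mean(0);m2=x[2:].mean(0);print("axis dev",np.arctan2(m2[1]-m1[1],m2[0]-m1[0]),"center",m1[0]+.14)
```

```text
[[-0.1402 -0.0193  0.1331]
 [-0.141   0.0287  0.1331]
 [ 0.1311 -0.0225  0.1331]
 [ 0.131   0.0286  0.1331]]
axis dev -0.0062306354569092535 center -0.0006270016929894873
```

Call:
servo_tool(moves=[0,1,40,0,85,0,1,80,0,85,0,1,120,0,85,0,1,138,0,85,0,1,144,0,85,0,1,144,0,85,0,1,144,0,40,0,1,144,0,40,0,1,144,0,40,0,1,144,0,40,0,1,144,0,40,0,1,144,0,40], squeeze=75)

```text
time_s: 14.23
tool_pos: [0.5006, -0.2928, 0.0205]
eef_rot: [0.001, 1.0, 0.014, 0.002]
wrist_force: [1.0, 1.4, 6.1]
finger_gap: 0.048
```

Call:
servo_tool(moves=[0,0,-20,0,40,0,0,-50,0,40,0,0,-90,0,40,0,0,-130,0,40,0,0,-170,0,40,0,0,-200,0,40,0,0,-200,0,40,0,0,-200,0,40])

```text
time_s: 14.9
tool_pos: [0.4992, -0.2925, 0.22]
eef_rot: [0.002, 1.0, 0.014, 0.002]
wrist_force: [0.2, 0.8, -6.0]
finger_gap: 0.0477
```

```bash
python3 snap.py w10
python3 - <<'E'
from h import *
from plant import manip
s=manip.observe();plan(s["tool_pos"],yawof(Rq(s["eef_rot"])),[.6085,.0328,.20],1.4535)
E
```

```text
14.95 [ 0.4976 -0.2912  0.2168] 0.028614210866920838 0.04805185640674099 [-0.4273  1.1677 -4.6396] [-0.6512  0.1382  1.7536 -0.0001  1.2504  0.891 ]
shift mm [ 120.2 -320.7   16.8] turn -1.425 rows>= 11.4
```

View pics/w10.png

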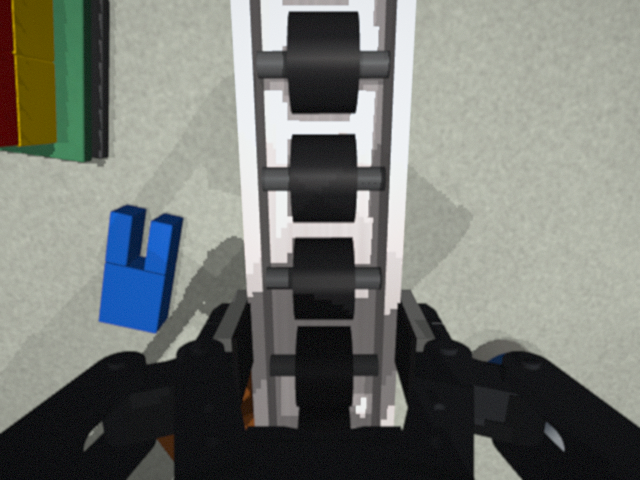

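Call:
servo_tool(moves=[120,-321,14,-1.425,40,120,-321,14,-1.425,40,120,-321,14,-1.425,40,120,-321,14,-1.425,40,120,-321,14,-1.425,40,120,-321,14,-1.425,40,120,-321,14,-1.425,40,120,-321,14,-1.425,40,120,-321,14,-1.425,40,120,-321,14,-1.425,40,120,-321,14,-1.425,40,120,-321,14,-1.425,40,120,-321,14,-1.425,40,120,-321,14,-1.425,40,120,-321,14,-1.425,40,120,-321,14,-1.425,40])

```text
time_s: 16.28
tool_pos: [0.6082, 0.0326, 0.202]
eef_rot: [-0.001, 0.748, 0.664, -0.001]
wrist_force: [0.6, 0.1, -4.1]
finger_gap: 0.0484
```

```bash
python3 snap.py w11;python3 snap.py side2 side; python3 snap.py top2 top
python3 - <<'E'
from h import *
from plant import manip
s=manip.observe();plan(s["tool_pos"],yawof(Rq(s["eef_rot"])),[.6085,.0328,.14],1.4535)
i=cv2.imread("pics/top2.png");cv2.imwrite("pics/top2z.png",cv2.resize(i[160:310,205:405],None,fx=4,fy=4,interpolation=2))
E
```

```text
16.3333 [0.6084 0.0326 0.2025] 1.452750072580997 0.04812059553818136 [-0.2967 -0.0501 -3.9997] [-0.0617  0.2206  1.6862  0.      1.2362  0.0564]
16.3833 [0.6087 0.0326 0.203 ] 1.452945303855942 0.0483581007241046 [-0.1023  0.0034 -3.7254] [-0.0616  0.2202  1.6858  0.      1.2363  0.0562]
16.4333 [0.6089 0.0326 0.2032] 1.4530524251394097 0.04797519789506316 [-0.0933  0.1531 -4.1438] [-0.0616  0.22    1.6855  0.      1.2363  0.0561]
shift mm [ 0.2 -0.4 63.2] turn -0.0 rows>= 1.5
```

View pics/w11.png

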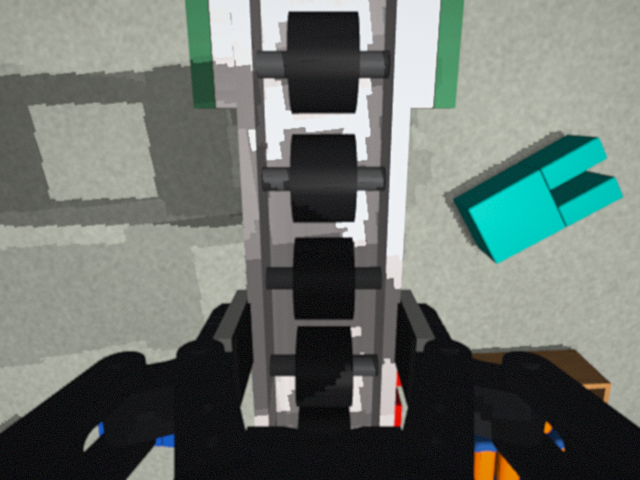

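View pics/side2.png

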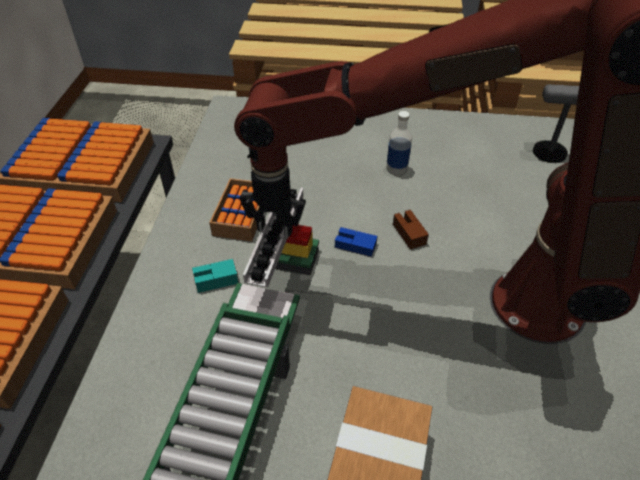

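View pics/top2z.png

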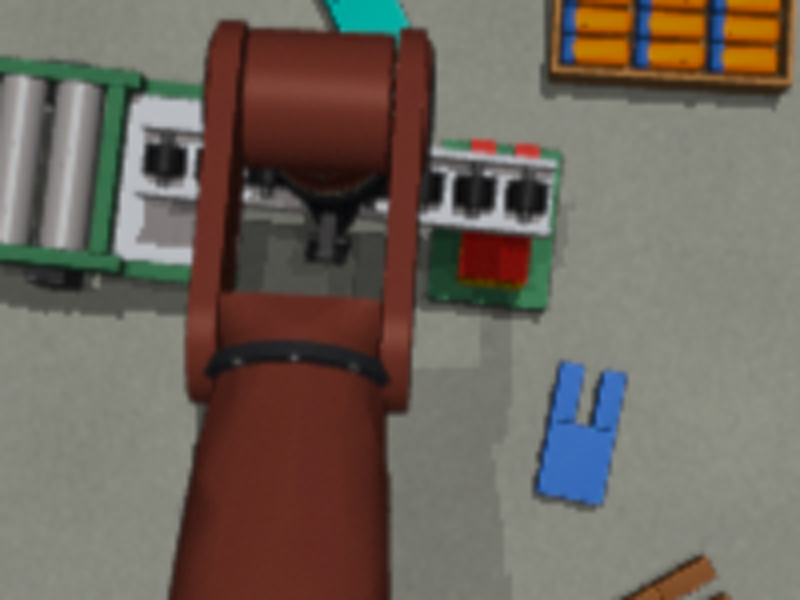

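Run:
```python
from h import *
np.set_printoptions(precision=4,suppress=True)
T=pickle.load(open("top2.pkl","rb"))
f=lambda a,o:np.array(a)/4.+np.array(o)-0.375
print(onz(T,f([(557,162),(549,235),(140,128),(134,220)],(205,160)),.2097))
a=pickle.load(open("w11.pkl","rb"));p=np.array([.6084,.0326,.2025])
for q,z in (([(216,107),(435,108)],.095),([(193,108),(456,108)],.095),([(241,107),(411,107),(230,0),(417,0)],.209)):
  x=(onz(a,q,z)-p)@Rt(1.4528);print(x,x.mean(0))
```

```text
[[ 0.6165 -0.1109  0.2097]
 [ 0.5675 -0.1046  0.2097]
 [ 0.6432  0.1677  0.2097]
 [ 0.5813  0.1719  0.2097]]
[[ 0.0724 -0.0601  0.1075]
 [ 0.0719  0.0604  0.1075]] [0.0721 0.0001 0.1075]
[[ 0.0718 -0.0727  0.1075]
 [ 0.0719  0.0719  0.1075]] [ 0.0718 -0.0004  0.1075]
[[ 0.0706 -0.0246 -0.0065]
 [ 0.0706  0.0243 -0.0065]
 [ 0.0982 -0.026  -0.0065]
 [ 0.0982  0.0244 -0.0065]] [ 0.0844 -0.0005 -0.0065]
```

Call:
servo_tool(moves=[0,0,20,0,40,0,0,40,0,40,0,0,60,0,40,0,0,72,0,40,0,0,78,0,40,0,0,78,0,40,0,0,78,0,40])

```text
time_s: 17.02
tool_pos: [0.6094, 0.0327, 0.1259]
eef_rot: [0.0, 0.747, 0.665, 0.0]
wrist_force: [1.2, 0.7, -3.7]
finger_gap: 0.0479
```

Call:
servo_tool(moves=[0,0.7,2,0,40,0,0.7,4,0,40,0,0.7,5,0,40,0,0.7,6,0,40,0,0.7,6,0,40])

```text
time_s: 17.43
tool_pos: [0.6096, 0.0327, 0.1195]
eef_rot: [0.0, 0.747, 0.665, 0.0]
wrist_force: [0.4, 0.1, -4.5]
finger_gap: 0.0481
```

Call:
servo_tool(moves=[0,-1,0.5,0,40,0,-1,1,0,40,0,-1,1.5,0,40,0,-1,2,0,40,0,-1,2,0,40])

```text
time_s: 17.85
tool_pos: [0.6086, 0.0328, 0.1174]
eef_rot: [-0.0, 0.747, 0.665, -0.0]
wrist_force: [0.1, 0.4, -2.9]
finger_gap: 0.048
```

Call:
servo_tool(moves=[0,0,0.5,0,40,0,0,1,0,40,0,0,1.5,0,40,0,0,1.5,0,40])

```text
time_s: 18.18
tool_pos: [0.6088, 0.033, 0.1166]
eef_rot: [-0.0, 0.747, 0.665, 0.0]
wrist_force: [-2.5, 1.4, 0.8]
finger_gap: 0.0482
```

Call:
servo_tool(moves=[0,0,2,0,40,0,0,2,0,50,0,0,2,0,54,0,0,2,0,60,0,0,2,0,75,0,0,2,0,85,0,0,2,0,85,0,0,-10,0,85,0,0,-30,0,85,0,0,-70,0,85,0,0,-110,0,85,0,0,-150,0,85,0,0,-180,0,85,0,0,-180,0,85])

```text
time_s: 19.35
tool_pos: [0.6132, 0.0326, 0.3072]
eef_rot: [0.006, 0.747, 0.665, 0.006]
wrist_force: [1.2, 0.6, 1.7]
finger_gap: 0.0852
```

```bash
python3 snap.py w12;python3 snap.py side3 side
python3 - <<'E'
from h import *
i=cv2.imread("pics/side3.png");cv2.imwrite("pics/side3z.png",cv2.resize(i[180:330,200:400],None,fx=4,fy=4,interpolation=2))
E
```

```text
19.4 [0.6117 0.0326 0.3032] 1.4538787890319746 0.08504960692876723 [ 0.0634 -0.5576 -0.3111] [-0.0612  0.1406  1.587  -0.      1.4018  0.0557]
19.45 [0.61   0.0327 0.2996] 1.453915632518242 0.08498372857665387 [ 0.1997  0.5355 -1.0179] [-0.0612  0.1429  1.5911 -0.      1.4014  0.0557]
```

View pics/w12.png

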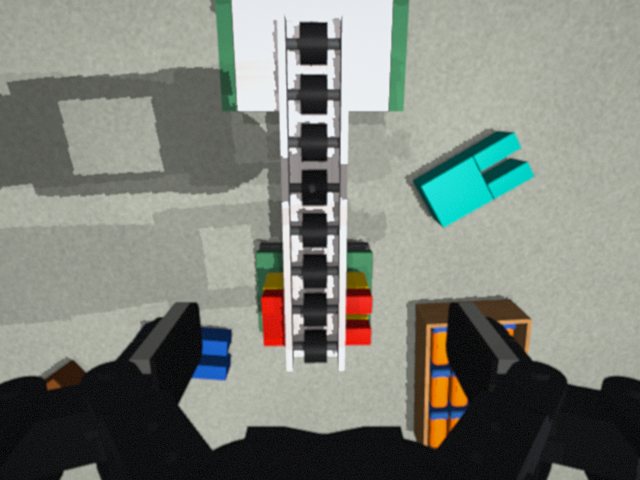

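View pics/side3z.png

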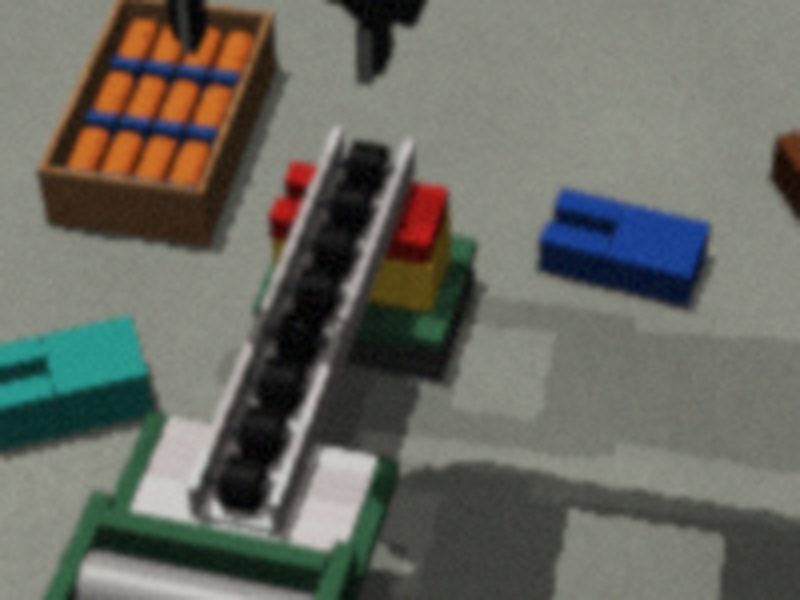

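Call:
servo_tool(moves=[0,-40,-20,0,85,0,-80,-20,0,85,0,-120,-20,0,85,0,-160,-20,0,85,0,-200,-20,0,85,0,-200,-20,0,85,0,-200,-20,0,85])

```text
time_s: 20.03
tool_pos: [0.4074, 0.0565, 0.3139]
eef_rot: [-0.001, 0.747, 0.665, -0.001]
wrist_force: [0.1, -0.4, 0.9]
finger_gap: 0.0854
```

```bash
python3 snap.py top4 top;python3 snap.py side4 side;  python3 - <<'E'
from h import *
for n,o in(("top4",(205,150)),("side4",(200,180))):
    i=cv2.imread(f"pics/{n}.png");cv2.imwrite(f"pics/{n}z.png",cv2.resize(i[o[1]:o[1]+150,o[0]:o[0]+200],None,fx=4,fy=4,interpolation=2))
E
```

```text
20.0833 [0.4092 0.0562 0.3148] 1.4540610979355424 0.0846211470992645 [ 0.7089  0.65   -0.2418] [-0.0337 -0.316   1.9892 -0.0001  1.4691  0.083 ]
20.1333 [0.4102 0.0561 0.3153] 1.45378087217844 0.08498559124166698 [ 1.5084 -0.5277  0.3025] [-0.034  -0.314   1.9868 -0.0001  1.4691  0.083 ]
```

View pics/top4z.png

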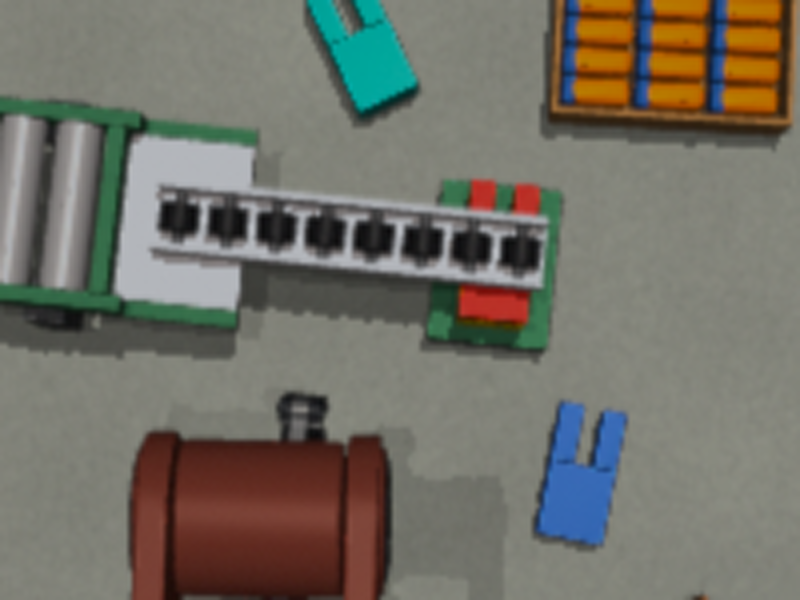

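View pics/side4z.png

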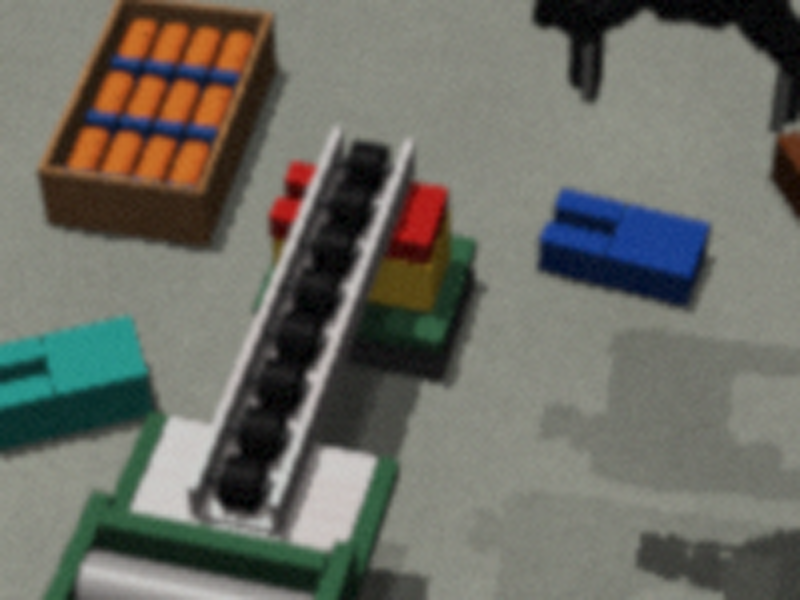

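Run:
```python
from h import *
np.set_printoptions(precision=4,suppress=True)
T=pickle.load(open("top4.pkl","rb"));S=pickle.load(open("side4.pkl","rb"))
f=lambda a,o:np.array(a)/4.+np.array(o)-0.375
pt=f([(161,187),(548,216),(541,289),(152,251)],(205,150));ps=f([(195,497),(336,128),(411,142),(275,530)],(200,180))
X=tri(T,S,pt,ps);print(X,X.mean(0))
Y=onz(T,pt,.124);u=Y[0]+Y[3]-Y[1]-Y[2];print(Y,Y.mean(0),np.arctan2(u[1],u[0]))
L=onz(T,f([(257,144),(238,312)],(205,150)),.095);print(L,L.mean(0))
print("ledge normal yaw",np.arctan2(*(L[0]-L[1])[[0,1]]))
```

```text
[[ 0.6466  0.1663  0.1076]
 [ 0.6182 -0.1101  0.1202]
 [ 0.569  -0.104   0.1196]
 [ 0.6024  0.1743  0.0966]] [0.6091 0.0316 0.111 ]
[[ 0.6435  0.1642  0.124 ]
 [ 0.6191 -0.1097  0.124 ]
 [ 0.5672 -0.1038  0.124 ]
 [ 0.5979  0.1707  0.124 ]] [0.6069 0.0303 0.124 ] 1.4706145312109509
[[0.6785 0.0982 0.095 ]
 [0.5566 0.1127 0.095 ]] [0.6175 0.1055 0.095 ]
ledge normal yaw 1.689125238143177
```

Run:
```python
from h import *
np.set_printoptions(precision=4,suppress=True)
a=pickle.load(open("w12.pkl","rb"));y=1.4539;p=np.array([.6117,.0326,.3032])
for n,q,z in (("rail",[(281,15),(343,15),(286,370),(345,370)],.124),("ledge",[(237,110),(391,110)],.095),("red -x/+x edge",[(263,345),(371,344),(262,290),(371,290)],.0975),("seat",[(257,252),(373,252)],.0375)):
  x=(onz(a,q,z)-p)@Rt(y);print(n,x[:,:2].tolist(),x.mean(0)[:2])
i=cv2.imread("pics/w12.png");cv2.imwrite("pics/w12z.png",cv2.resize(i[0:390,200:440],None,fx=1.5,fy=1.5,interpolation=2))
```

```text
rail [[0.13407742996975017, -0.024777446941814815], [0.13426242894132703, 0.017651542200033093], [-0.14456734283133846, -0.028192269918007454], [-0.14520561219289357, 0.02311962873233051]] [-0.0054 -0.003 ]
ledge [[0.07210223096675478, -0.06350030347149246], [0.0721764911582188, 0.0585484499128006]] [ 0.0721 -0.0025]
red -x/+x edge [[-0.13573692885048924, -0.050963216536025396], [-0.13578731878732195, 0.04893297004426777], [-0.08081587421077764, -0.04966623046803001], [-0.08158160542407235, 0.04719962172141351]] [-0.1085 -0.0011]
seat [[-0.06532161391938635, -0.06146896552281227], [-0.06602089096112297, 0.05646833239244959]] [-0.0657 -0.0025]
```

View pics/w12z.png

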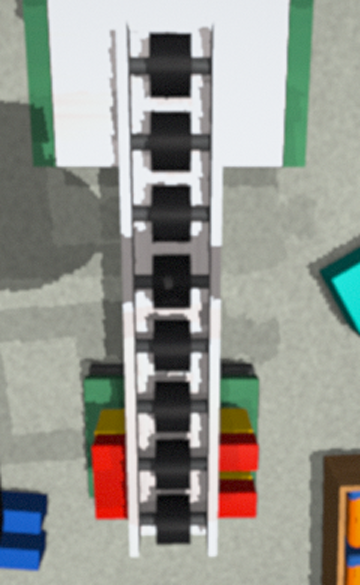

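```bash
python3 -c "
from plant import manip
print(manip.observe()['time_s']);print(manip.close_job())"
```

```text
20.1333
the job is handed in; nothing more can be done
None
```

I stacked yellow (40 mm) with red (20 mm) on top on the seat, laid the rail wheels up from the ledge across the packers, and handed in at 20.1 s. I chose that pair because the ledge measured 56–59 mm above the seat.

**What the last checks showed**
- **Packers:** they are centred within about 1 mm of each other and within about 2 mm of the seat centre.
- **Rail on the ledge:** the wrist view puts it within about 1 mm of the conveyor's centre line. About 62 mm lies on the ledge, with about 28 mm clear before the end plate.
- **Rail on the packers:** its other end reaches past the far edge of the packers by about 9 mm.
- **Robot and bystanders:** the arm and gripper were clear of everything. I did not touch the carton, bottle, tray, blue packer or the two decoys.

**What disagreed or was not confirmed**
- **Yaw:** the coarse top view gave the rail 0.017 rad off line, while the sharper wrist view gave under about 0.01 rad. I trusted the wrist view.
- **Level:** I did not measure it reliably. The final two-view triangulation of the rail put its ledge end 13–23 mm lower than its packer end. I blamed poorly picked corners there and set that result aside without re-measuring. Instead I inferred level from the packers' top at about 97.5 mm (contact height) against the ledge at 93–97 mm. That is a tilt of up to about 4 mm over roughly 200 mm.

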